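# Flip the upside-down skull tile onto the display easel

## Robot

A 7-joint arm with a two-finger parallel gripper is mounted at the origin on the work surface. World frame = base frame: x ahead of the robot, y to its left, z up, the work surface at z = 0. Lengths are in m, angles in rad, forces in N, time in s.
With the tool pointing down it reaches from about 0.4 to 0.925 m from the base axis. Payload 4.1 kg.
Tool frame: the origin (TCP) lies on the centre line of the jaws, within the pads' length; the fingertips stand 25 mm ahead of it and the grasp point (between the pads) lies 6 mm ahead of it; z points along the fingers, y is the line along which they close (so a half turn about z gives the same grasp; the last joint's range is limited). The gripper opens to 85 mm and grips with 20 to 120 N. Pads are 22 mm wide; open, the fingers measure 114 mm over their backs; the gripper's body (76 mm by 85 mm) begins 54 mm behind the grasp point. The pads swing forward as they close: fully open they stand 13 mm farther back than shut.
Start: joints at [1.147, 0.398, 0.045, 1.537, -0.019, 1.207, -0.051], TCP at [0.207, -0.616, 0.256] pointing down, gripper open.
Joint ranges: [-2.82, 2.82], [-0.49, 2.23], [-1.37, 1.46], [0, 2.46], [-1.36, 4.5], [0.23, 2], [-2.94, 2.94]. Speed limits (rad/s): [2.57, 2.57, 3.14, 3.14, 3.14, 3.14, 3.14].

## Interface

Orientations are given as a unit quaternion [w, x, y, z].
In Python, from rig import monitor, optics, order gives the robot as it stands.
- The arm moves only by the tool jog_arm, never from a script. Its argument "series" is a list of rows, each a list of 4 numbers: the shift along the world's x, y, z each as a share of 500 mm, from -1 to 1, then the turn about the world's z as a share of 180 degrees, from -1 to 1. In form: [[dx, dy, dz, turn], ...]. A call has 1 to 5 rows; each row shifts and turns the commanded pose from where the row before left it; what a row does not reach is not made up. A row lasts 1/8 s, in which the tool goes at most 62.5 mm and 10.7 degrees, less where a joint would pass 70% of its speed; a pose out of reach is approached as far as the arm can. A call with a number of a shift or a turn outside -1 to 1 is refused whole. A call with a gripper value outside its range is refused whole. "hand" is the opening, from -1 (shut) to 1 (fully open), set as the call begins (left out, the last holds). The fingers move at their own pace and stop on an object; "squeeze" is the grip in N (left out, the last holds). Time passes only in rows, so rows that do not move let the fingers close. It gives the time, the measured TCP pose, the force, the opening and the grip force at its end, in the units of the state.
- monitor.sense(): the state, without advancing time (a new reading comes with each control period).
- optics.grab_frame(name): name is "scene" or "top" or "wrist"; returns (picture, depth): 480x640x3 uint8, red, green, blue; 480x640 float32, m along the optical axis (not along the pixel's ray), 0 where there is no reading.
- optics.get_calibration(name): a dict with "fx", "fy", "cx", "cy" (pixels), "R" (3x3) and "t" (3): a world point X has camera coordinates R X + t; the wrist camera has in their place "hand_eye" (4x4, takes a point from camera to tool coordinates, whose origin is the TCP and whose axes are the flange's). Camera axes: x right, y down, z forward; pixel columns grow to the right and rows downward; lengths in m; the calibration is good to about 2 mm. A picture is of the moment at which its call begins: read the wrist's pose just before it. get_calibration takes no time and is no camera call.
- order.close_job(): hands the job in; it is judged then, once.
The state is a dict: "time_s": time; "joint_positions": joint angles; "dq": joint speeds; "joint_efforts": joint torques, N m; "tool_pos": TCP position; "tool_rot": TCP orientation; "ft_force": force on the tool from outside, world axes, zero at the start; "torque": the same for the moment, N m; "grip_width": finger opening in m; "grip_force": force on a finger pad.
Only numpy, scipy, OpenCV 4.12 (cv2) and the standard library are available. Lean on these libraries where they do the work, as an engineer would, in place of code of your own. Each camera call takes 0.05 s, during which the arm holds its last target. There are 200 camera calls.

## Task

One of the three black skull tiles leaning on the grey arrival rack came in upside down: its grey back with the orange dot shows instead of the silver skull. Pick that tile up, flip it over and set it centred on the empty pink-lipped display easel, foot on the lip and back against the slope, with the skull showing and upright like on its neighbours. Leave the other two tiles where they are.

Things in the scene. Friction and masses are not known exactly. Their poses are not given: they have to be found in the camera images.
- tile_dotted: The tile to flip: rigid plate 90 x 60 x 10 mm (x, y, z), ~65 g, origin at its centre. Face (+z): black with a silver skull; back (-z): grey with a 30 mm orange dot. x points from crown to chin (foot edge). At the start it leans face down (z into the slope, x down it) in any of the rack's 3 places. Its upper 40 mm stick out free above the rack's back: pinch them across the 10 mm thickness.
- tile_b: A second tile of the same size and axes, already right: skull showing (z out of the slope, x down it). Leave it. The rack under the tiles is a fixed grey stand 244 mm wide, sloping 50 degrees from level, falling to the robot's right (-y, yawed up to 0.2 rad); tile centres are 80 mm apart and 83 mm above the table; its 6 mm thick back supports the lower 50 mm of a tile.
- tile_c: The third tile, like tile_b: skull showing, to be left alone.
- easel_seat (a point): Where a seated tile's centre lies on the empty fixed easel (84 mm wide, pink lip, pale wooden slope, white base), 83 mm above the table, slope and shape as the rack's, yawed up to 0.2 rad. x down the slope (to the robot's right), y along the lip, z out of the slope. Sloped back: surface at z = -5 mm, from x = -5 mm to the lip, whose upper face is at x = 45 mm, out to z = 11 mm.
Things that resemble listed ones, but are neither listed nor needed, are in the scene too. What is shaped like the part that bears easel_seat but green is not meant. What is shaped like the tile_dotted but white is not meant.

How it is judged:
At the end, for the whole second after the job is handed in: The tile that had its dot showing rests on the easel, skull showing and upright (face and crown axes within 11 degrees of the seat's), its centre within 12 mm of the seated point along the slope, 15 mm along the lip and 10 mm out of the slope, at rest (x of tile_dotted in the frame of easel_seat between -0.012 and 0.012 m and y of tile_dotted in the frame of easel_seat between -0.015 and 0.015 m and z of tile_dotted in the frame of easel_seat between -0.01 and 0.01 m and angle between the z axis of tile_dotted and the z axis of easel_seat, either way round below 0.2 rad and angle between the x axis of tile_dotted and the x axis of easel_seat, either way round below 0.2 rad and angle between tile_dotted's own z axis and vertical below 1.2 rad and angle between tile_dotted's own x axis and vertical above 2 rad and linear speed of tile_dotted below 0.02 m/s and angular speed of tile_dotted below 0.2 rad/s); the robot touches nothing.
It fails at once if a tile that was already right is shifted by more than 15 mm (distance of any of tile_b, tile_c from where it was at the start of the episode above 0.015 m).
It also fails if it takes over 38 s, if anything falls off the work surface, if the arm or the gripper's body presses on something with over 40 N, if the wrist force passes 120 N, or if a joint passes its speed limit or range.

## Working session

There is one attempt and no reset: what is moved stays moved. The work goes in short steps, Python scripts to look and compute and a tool call to move; the robot and the scene stay as the last step left them, time stands still between calls to the robot, and variables do not carry over. Pictures are saved under pics/ and viewed, at most 10 in all, crops included, and the job is handed in when it is done.

Besides the shell and the picture viewer there is one more tool, called after "Call:" as a command line: name --pt "numbers of a row" for each row, then --argument value for the rest. jog_arm: Moves the arm, as the interface text tells. Shift numbers are shares of 500 mm and turn numbers shares of 180 degrees, none past 1 either way. Its arguments: {"type":"object","properties":{"series":{"type":"array","items":{"type":"array","items":{"type":"number","minimum":-1,"maximum":1}}},"hand":{"type":"number"},"squeeze":{"type":"number"}},"required":["series"]}

```bash
mkdir -p pics; ls
python3 - <<'E'
from rig import monitor, optics, order
import cv2, json
for n in ("scene","top"):
    p,d=optics.grab_frame(n); cv2.imwrite(f"pics/{n}0.png",p[:,:,::-1]); 
    import numpy as np; np.savez(f"pics/{n}0.npz",p=p,d=d)
    print(n,optics.get_calibration(n))
print(optics.get_calibration("wrist"))
print(monitor.sense())
E
```

```text
pics
scene {'fx': 543.5053896768657, 'fy': 543.5053896768657, 'cx': 317.869895073735, 'cy': 234.5575075523477, 'R': array([[-0.57907021,  0.81526944, -0.00366399],
       [ 0.70467337,  0.49824565, -0.50516009],
       [-0.41001602, -0.29510507, -0.86301788]]), 't': array([ 0.31806059, -0.36754969,  1.30405177])}
top {'fx': 476.14150960218717, 'fy': 476.14150960218717, 'cx': 314.91403641488705, 'cy': 244.03579966407273, 'R': array([[-0.00144982, -0.9999594 , -0.00889364],
       [-0.99395673,  0.0024172 , -0.10974598],
       [ 0.10976302,  0.00868078, -0.99391988]]), 't': array([-8.44425616e-04,  5.70375767e-01,  9.29170543e-01])}
{'fx': 410.52258235213185, 'fy': 410.52258235213185, 'cx': 319.3044840351816, 'cy': 239.02987645255828, 'hand_eye': array([[ 8.93827932e-04, -9.64182238e-01, -2.65239163e-01,
         6.54978288e-02],
       [ 9.99999584e-01,  9.09321144e-04,  6.43806321e-05,
         6.36779631e-05],
       [ 1.79112917e-04, -2.65239110e-01,  9.64182650e-01,
        -1.18142518e-01],
       [ 0.00000000e+00,  0.00000000e+00,  0.00000000e+00,
         1.00000000e+00]])}
{'time_s': 0.1, 'joint_positions': array([ 1.14700131,  0.39916904,  0.04505213,  1.53776096, -0.01871754,
        1.20690465, -0.05067661]), 'dq': array([-0.0012045 , -0.00013621,  0.00140211, -0.00357368, -0.00126664,
        0.00072409, -0.00035191]), 'joint_efforts': array([ 4.08678461e-03, -4.76262116e+01,  1.37051515e+00, -2.54950547e+01,
        1.19658565e-02,  5.05727061e-03, -9.89722309e-06]), 'tool_pos': array([ 0.20727717, -0.61550537,  0.25533157]), 'tool_rot': array([-8.86719490e-04,  9.86832815e-01,  1.61741047e-01, -2.04693728e-04]), 'ft_force': array([-0.54746712,  0.39322784, -0.09193352]), 'torque': array([-0.01293601,  0.01281825, -0.04508199]), 'grip_force': 0.0, 'grip_width': 0.08542852835122976}
```

View pics/scene0.png

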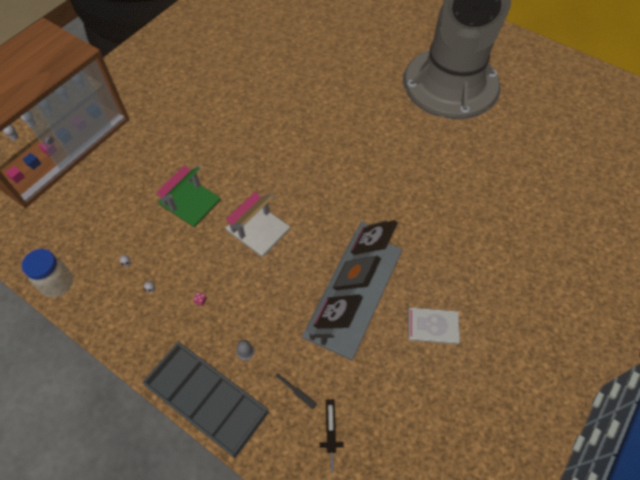

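View pics/top0.png

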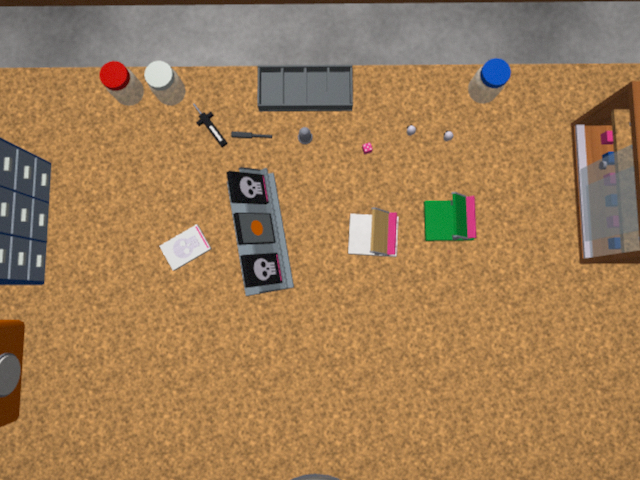

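The top view shows three candidates on the grey rack: skull tiles at (248,187) and (263,268), and the tile with the orange dot at (257,228). The dotted one is the tile to move. There are two easels: the white-based one with a wooden slope at (375,234), which is the target, and a green decoy at (450,218). The white tile at (185,247) is also a decoy.

```bash
cat > h.py <<'E'
import numpy as np, cv2
from rig import optics
def cloud(n,d):
    c=optics.get_calibration(n); v,u=np.mgrid[:480,:640]
    P=np.stack([(u-c['cx'])/c['fx']*d,(v-c['cy'])/c['fy']*d,d],-1)
    return (P-c['t'])@c['R']
E
python3 - <<'E'
import numpy as np, cv2
from h import cloud
z=np.load('pics/top0.npz'); p,d=z['p'],z['d']; W=cloud('top',d)
hsv=cv2.cvtColor(p,cv2.COLOR_RGB2HSV).astype(int); H,S,V=hsv[...,0],hsv[...,1],hsv[...,2]
def roi(u0,u1,v0,v1):
    m=np.zeros((480,640),bool); m[v0:v1,u0:u1]=1; return m&(d>0)
def plane(name,m):
    X=W[m]; c=np.median(X,0); 
    for _ in range(3):
        u,s,vt=np.linalg.svd(X-X.mean(0),full_matrices=False); n=vt[2]*np.sign(vt[2][2])
        r=(X-X.mean(0))@n; X=X[abs(r)<max(.002,2*r.std())]
    print(name,m.sum(),'c',X.mean(0).round(4),'n',n.round(3),'tilt',np.degrees(np.arccos(n[2])).round(1),'yaw',np.degrees(np.arctan2(n[0],-n[1])).round(1),'rms',r.std().round(4), 'min',X.min(0).round(3),'max',X.max(0).round(3))
print('table',np.median(W[300:400,250:400,2]))
plane('dot',roi(245,270,218,240)&(H<15)&(S>150)&(V>120))
plane('dotted',roi(242,268,216,240))
plane('upper tile',roi(236,262,176,200))
plane('lower tile',roi(248,276,258,282))
ez=roi(340,405,200,265)
wood=ez&(H>8)&(H<25)&roi(373,389,210,256)&(W[...,2]>.02)
plane('wood',wood)
pk=ez&(H>150)&(S>150); plane('pink',pk)
base=roi(345,372,212,256)&(S<40)&(V>150); plane('base',base)
s=np.concatenate([cv2.resize(p[160:300,220:300],None,fx=4.2,fy=4.2,interpolation=2),cv2.resize(p[160:300,340:420],None,fx=4.2,fy=4.2,interpolation=2)],1)
cv2.imwrite('pics/crop.png',s[:,:,::-1])
for v in (222,232,242): print([tuple((W[v,u,1:]*1e3).round().astype(int)) for u in range(346,404,3)])
E
```

```text
table 0.0011120929913110015
dot 134 c [0.5967 0.109  0.0869] n [ 0.153 -0.767  0.623] tilt 51.4 yaw 11.3 rms 0.0008 min [0.582 0.1   0.074] max [0.611 0.118 0.098]
dotted 621 c [0.5961 0.112  0.0901] n [ 0.143 -0.755  0.64 ] tilt 50.2 yaw 10.7 rms 0.0009 min [0.57  0.091 0.059] max [0.623 0.133 0.118]
upper tile 623 c [0.6737 0.1249 0.0887] n [ 0.14  -0.754  0.641] tilt 50.1 yaw 10.5 rms 0.001 min [0.646 0.104 0.058] max [0.704 0.146 0.118]
lower tile 666 c [0.516  0.0978 0.0903] n [ 0.144 -0.751  0.644] tilt 49.9 yaw 10.8 rms 0.0009 min [0.493 0.075 0.058] max [0.54  0.121 0.12 ]
wood 611 c [ 0.5915 -0.1287  0.0668] n [-0.049 -0.768  0.638] tilt 50.3 yaw -3.6 rms 0.0008 min [ 0.55  -0.146  0.046] max [ 0.632 -0.113  0.088]
pink 293 c [ 0.5896 -0.1533  0.0527] n [0.036 0.643 0.765] tilt 40.1 yaw 176.8 rms 0.0012 min [ 0.55  -0.163  0.046] max [ 0.63  -0.145  0.059]
base 873 c [ 0.5926 -0.0936  0.0133] n [-0.001 -0.003  1.   ] tilt 0.2 yaw -15.5 rms 0.0016 min [ 0.551 -0.118  0.01 ] max [ 0.635 -0.07   0.016]
[(np.int64(-67), np.int64(1)), (np.int64(-72), np.int64(10)), (np.int64(-78)
[... 1119 characters left out ...]
(0)), (np.int64(-179), np.int64(3)), (np.int64(-185), np.int64(1))]
[(np.int64(-67), np.int64(-2)), (np.int64(-72), np.int64(12)), (np.int64(-78), np.int64(16)), (np.int64(-84), np.int64(13)), (np.int64(-90), np.int64(12)), (np.int64(-96), np.int64(15)), (np.int64(-103), np.int64(14)), (np.int64(-109), np.int64(11)), (np.int64(-107), np.int64(83)), (np.int64(-113), np.int64(84)), (np.int64(-120), np.int64(76)), (np.int64(-126), np.int64(69)), (np.int64(-133), np.int64(59)), (np.int64(-140), np.int64(52)), (np.int64(-146), np.int64(52)), (np.int64(-152), np.int64(52)), (np.int64(-157), np.int64(57)), (np.int64(-172), np.int64(4)), (np.int64(-178), np.int64(2)), (np.int64(-185), np.int64(-2))]
```

View pics/crop.png

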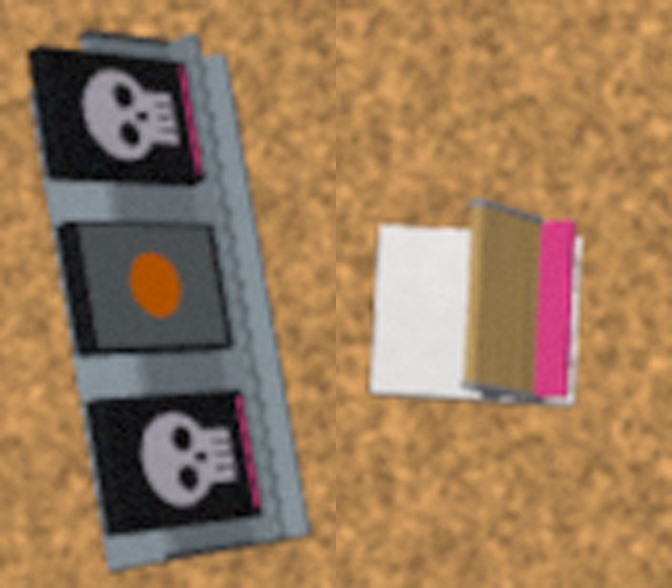

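The crop confirms the dot tile at its (155,285), which is top view (257,228), and the white-based easel with the pink lip. Measured values:
- **Tile centre:** about (0.596, 0.113, 0.083), rack yaw 10.3°.
- **Easel seat:** about (0.5915, -0.1215, 0.083), yaw -3.5°.

A vertical pinch followed by a half turn about world z does the flip. I'm moving above the tile now.

Call:
jog_arm --pt "0.0515 0.0989 0 -0.0092" --pt "0.0515 0.0989 0 -0.0092" --pt "0.0515 0.0989 0 -0.0092" --pt "0.0515 0.0989 0 -0.0092" --pt "0.0515 0.0989 0 -0.0092" --hand 1 --squeeze 30

```text
time_s: 0.72
tool_pos: [0.3367, -0.3669, 0.2561]
tool_rot: [-0.0, 0.996, 0.09, -0.0]
ft_force: [1.1, -0.0, 0.3]
grip_width: 0.0853
grip_force: 0.0
```

Call:
jog_arm --pt "0.0515 0.0989 0 0" --pt "0.0515 0.0989 0 0" --pt "0.0515 0.0989 0 0" --pt "0.0515 0.0989 0 0" --pt "0.0515 0.0989 0 0"

```text
time_s: 1.35
tool_pos: [0.4653, -0.1199, 0.2562]
tool_rot: [0.0, 0.996, 0.09, -0.0]
ft_force: [0.9, -0.9, 0.1]
grip_width: 0.0857
grip_force: 0.0
```

Call:
jog_arm --pt "0.0515 0.0989 0 0" --pt "0.0515 0.0989 0 0" --pt "0.0515 0.0989 0 0" --pt "0.0515 0.0989 0 0" --pt "0.0515 0.0989 0 0"

```text
time_s: 1.98
tool_pos: [0.5942, 0.127, 0.2559]
tool_rot: [0.0, 0.996, 0.09, -0.0]
ft_force: [0.8, -0.1, 0.3]
grip_width: 0.0855
grip_force: 0.0
```

Call:
jog_arm --pt "0 0 0 0" --pt "0 0 0 0"

```text
time_s: 2.22
tool_pos: [0.5933, 0.1251, 0.2556]
tool_rot: [0.001, 0.996, 0.09, -0.001]
ft_force: [-0.3, -0.1, -0.3]
grip_width: 0.0856
grip_force: 0.0
```

Call:
jog_arm --pt "0 0.001 -0.09 0" --pt "0 0.001 -0.08 0" --pt "0 0.001 -0.06 0" --pt "0 0 -0.04 0" --pt "0 0 -0.008 0"

```text
time_s: 2.85
tool_pos: [0.593, 0.1257, 0.1163]
tool_rot: [0.001, 0.996, 0.089, -0.001]
ft_force: [-0.3, 0.4, 0.0]
grip_width: 0.0857
grip_force: 0.0
```

Call:
jog_arm --pt "0 0 0 0" --pt "0 0 0 0" --pt "0 0 0 0" --pt "0 0 0 0" --pt "0 0 0 0" --hand -1 --squeeze 20

```text
time_s: 3.48
tool_pos: [0.5946, 0.1275, 0.1192]
tool_rot: [0.0, 0.996, 0.09, 0.001]
ft_force: [-0.9, -0.7, 6.6]
grip_width: 0.0278
grip_force: 17.0
```

Run:
```python
from rig import optics, monitor
import cv2
print(monitor.sense()['joint_positions'].round(2))
p,d=optics.grab_frame("scene"); q,d=optics.grab_frame("top")
import numpy as np
s=np.concatenate([cv2.resize(p[180:380,270:470],(480,480)),cv2.resize(q[150:310,190:350],(300,480))[:, :300]],1)
cv2.imwrite("pics/g1.png",s[:,:,::-1])
```

```text
[ 0.06  0.49 -0.45  1.77  0.26  0.94 -1.89]
```

View pics/g1.png

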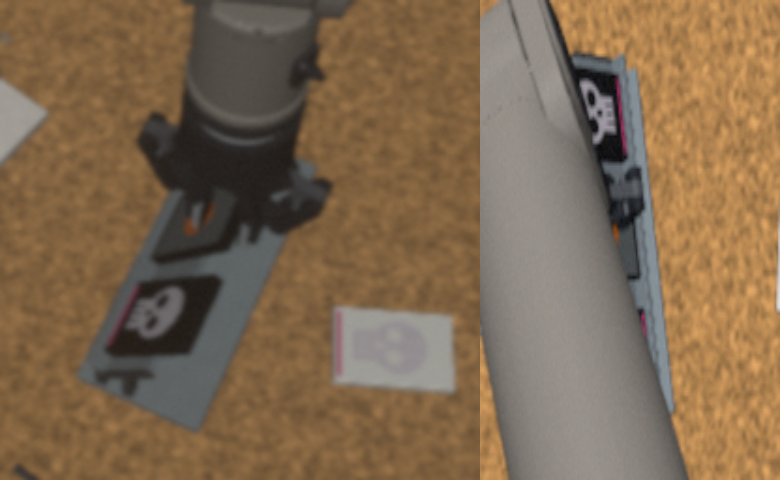

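The tile is pinched with a 28 mm opening, still tilted between the pads as expected. A slow lift should let it swing upright.

Call:
jog_arm --pt "0.002 -0.01 0.01 0" --pt "0.002 -0.01 0.015 0" --pt "0.002 -0.01 0.02 0" --pt "0 0 0.02 0" --pt "0 0 0.02 0" --squeeze 30

```text
time_s: 4.2
tool_pos: [0.5974, 0.1082, 0.1602]
tool_rot: [0.003, 0.996, 0.089, 0.0]
ft_force: [0.3, -4.0, 0.3]
grip_width: 0.0098
grip_force: 28.9
```

Call:
jog_arm --pt "0 0 0.03 0" --pt "0 0 0.04 0" --pt "0 0 0.05 0" --pt "0 0 0.02 0" --pt "0 0 0 0"

```text
time_s: 4.82
tool_pos: [0.597, 0.1129, 0.2308]
tool_rot: [-0.0, 0.996, 0.09, 0.001]
ft_force: [-0.8, 0.6, -1.1]
grip_width: 0.0092
grip_force: 29.2
```

Run:
```python
from rig import optics, monitor
import cv2, numpy as np
s=monitor.sense(); print(s['grip_width'],s['tool_pos'])
p,d=optics.grab_frame("scene"); q,e=optics.grab_frame("wrist"); np.savez('pics/w1.npz',p=q,d=e,pos=s['tool_pos'],rot=s['tool_rot'])
s=np.concatenate([cv2.resize(p[130:370,260:460],(400,480)),cv2.resize(q,(400,300))[:300].repeat(1,0) if 0 else cv2.copyMakeBorder(cv2.resize(q,(400,300)),0,180,0,0,0)],1)
cv2.imwrite("pics/g2.png",s[:,:,::-1])
```

```text
0.00918654841484087 [0.5970254  0.11289726 0.23082868]
```

View pics/g2.png

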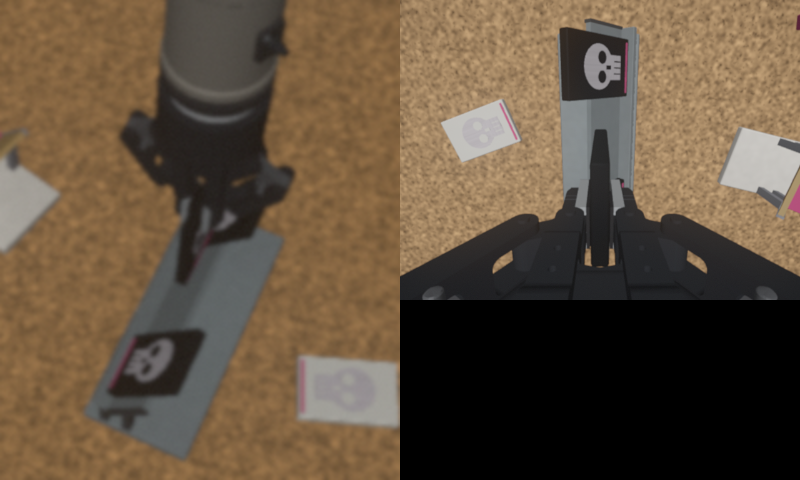

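The tile now hangs vertically in the pads with a 9 mm opening. The wrist view shows its side edge around (480,210-420) at full scale. Next I measure where it sits in the hand.

Run:
```python
import numpy as np
from rig import optics
z=np.load('pics/w1.npz'); d=z['d']; c=optics.get_calibration('wrist'); v,u=np.mgrid[:480,:640]
P=np.stack([(u-c['cx'])/c['fx']*d,(v-c['cy'])/c['fy']*d,d],-1)@c['hand_eye'][:3,:3].T+c['hand_eye'][:3,3]
m=(d>0)&(P[...,2]<.12)&(abs(P[...,1])<.012)&(P[...,0]<.06)&(P[...,0]>-.05)
for r in range(200,430,12):
    k=m[r]&(abs(u[r]-320)<14)
    if k.any(): print(r,u[r][k].min(),u[r][k].max(),(P[r][k].mean(0)*1e3).round(1),(P[r][k][:,1].min()*1e3).round(1),(P[r][k][:,1].max()*1e3).round(1))
```

```text
212 311 331 [25.7  1.1 75.6] -3.8 6.2
224 310 332 [25.8  1.  50.1] -3.6 5.8
236 308 333 [25.9  0.8 30.2] -4.0 5.6
248 307 333 [25.9  0.5 14.5] -3.9 5.0
260 307 333 [26.   0.5  1.2] -3.5 4.5
272 307 333 [22.7  0.5 -0.2] -3.4 4.5
284 307 333 [18.7  0.5 -0.1] -3.5 4.5
296 307 333 [14.7  0.5 -0. ] -3.5 4.6
308 307 333 [10.7  0.5 -0.1] -3.5 4.6
320 307 333 [ 6.6  0.5 -0.1] -3.6 4.6
332 307 333 [ 2.4  0.5 -0.2] -3.6 4.7
344 307 333 [-2.   0.6  0.1] -3.6 4.7
356 307 333 [-6.3  0.6  0. ] -3.7 4.8
368 307 333 [-10.5   0.6  -0.2] -3.7 4.8
380 307 333 [-15.    0.6  -0.2] -3.7 4.8
392 307 333 [-19.7   0.6  -0.1] -3.7 4.9
404 307 333 [-24.2   0.6  -0.2] -3.8 4.9
416 307 333 [-29.    0.6  -0.2] -3.8 5.0
428 307 333 [  8.4   0.5 -50.3] -2.1 3.1
```

Call:
jog_arm --pt "-0.0012 -0.0291 0.01 0.0513" --pt "-0.0012 -0.0291 0.01 0.0513" --pt "-0.0012 -0.0291 0 0.0513" --pt "-0.0012 -0.0291 0 0.0513" --pt "-0.0012 -0.0291 0 0.0513" --squeeze 40

```text
time_s: 5.55
tool_pos: [0.593, 0.0389, 0.2385]
tool_rot: [-0.001, 0.88, 0.476, -0.001]
ft_force: [0.1, 1.0, -0.4]
grip_width: 0.0092
grip_force: 43.4
```

Call:
jog_arm --pt "-0.0012 -0.0291 0 0.0513" --pt "-0.0012 -0.0291 0 0.0513" --pt "-0.0012 -0.0291 0 0.0513" --pt "-0.0012 -0.0291 0 0.0513" --pt "-0.0012 -0.0291 0 0.0513"

```text
time_s: 6.18
tool_pos: [0.59, -0.0338, 0.2386]
tool_rot: [-0.001, 0.623, 0.783, -0.001]
ft_force: [-0.0, -0.0, -1.1]
grip_width: 0.0091
grip_force: 43.4
```

Call:
jog_arm --pt "-0.0012 -0.0291 0 0.0513" --pt "-0.0012 -0.0291 0 0.0513" --pt "-0.0012 -0.0291 0 0.0513" --pt "-0.0012 -0.0291 0 0.0513" --pt "-0.0012 -0.0291 0 0.0513"

```text
time_s: 6.8
tool_pos: [0.587, -0.1065, 0.2386]
tool_rot: [-0.001, 0.266, 0.964, 0.0]
ft_force: [0.3, 0.1, -0.6]
grip_width: 0.0092
grip_force: 43.4
```

Call:
jog_arm --pt "-0.0012 -0.0291 0 0.0513" --pt "-0.0012 -0.0291 0 0.0513" --pt "-0.0012 -0.0291 0 0.0513" --pt "0 0 0 0" --pt "0 0 0 0"

```text
time_s: 7.42
tool_pos: [0.5856, -0.1488, 0.2393]
tool_rot: [-0.0, 0.031, 1.0, 0.001]
ft_force: [0.3, 0.3, -1.5]
grip_width: 0.0091
grip_force: 43.4
```

Call:
jog_arm --pt "0 0 -0.07 0" --pt "0 0 -0.06 0" --pt "0 0 -0.04 0" --pt "0 0 -0.014 0" --pt "0 0 0 0"

```text
time_s: 8.05
tool_pos: [0.5862, -0.1493, 0.1481]
tool_rot: [0.0, 0.03, 1.0, 0.0]
ft_force: [-0.9, 0.2, 0.9]
grip_width: 0.0093
grip_force: 43.4
```

Call:
jog_arm --pt "0 0 -0.004 0" --pt "0 0 -0.004 0" --pt "0 0 0 0"

```text
time_s: 8.43
tool_pos: [0.586, -0.1498, 0.144]
tool_rot: [0.0, 0.03, 1.0, -0.0]
ft_force: [0.3, -0.2, -0.0]
grip_width: 0.0094
grip_force: 43.4
```

Run:
```python
from rig import optics
import cv2, numpy as np
p,d=optics.grab_frame("scene"); q,e=optics.grab_frame("top")
s=np.concatenate([cv2.resize(p[120:300,180:330],(400,480)),cv2.resize(q[170:300,320:430],(400,480))],1)
cv2.imwrite("pics/g3.png",s[:,:,::-1])
```

```text
(no output)
```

View pics/g3.png

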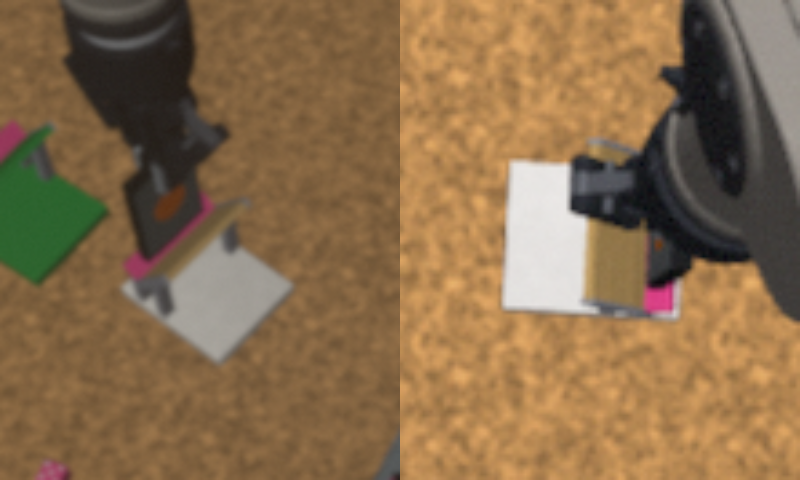

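The tile stands just above the lip, its dotted back facing the slope and its yaw matching. I'm creeping down to contact.

Call:
jog_arm --pt "0 0 -0.003 0" --pt "0 0 -0.003 0" --pt "0 0 0 0"

```text
time_s: 8.9
tool_pos: [0.5867, -0.1488, 0.1421]
tool_rot: [0.001, 0.03, 1.0, 0.0]
ft_force: [-1.3, 1.2, 6.4]
grip_width: 0.0093
grip_force: 44.4
```

Call:
jog_arm --pt "0 0 -0.002 0" --pt "0 0 0 0"

```text
time_s: 9.15
tool_pos: [0.587, -0.1485, 0.1418]
tool_rot: [0.001, 0.03, 1.0, 0.0]
ft_force: [-2.3, 1.1, 9.1]
grip_width: 0.0093
grip_force: 44.9
```

Call:
jog_arm --pt "0 0 0.001 0" --pt "0 0 0 0" --pt "0 0 0 0" --hand -0.4 --squeeze 20

```text
time_s: 9.52
tool_pos: [0.5857, -0.1499, 0.14]
tool_rot: [-0.0, 0.03, 1.0, 0.0]
ft_force: [0.0, 0.2, 0.2]
grip_width: 0.0258
grip_force: 0.0
```

Call:
jog_arm --pt "0 0.01 0 0" --pt "0 0.01 0 0" --pt "0 0.01 0 0" --pt "0 0.01 0 0" --pt "0 0.01 0 0"

```text
time_s: 10.15
tool_pos: [0.5859, -0.1242, 0.1403]
tool_rot: [0.0, 0.03, 1.0, 0.0]
ft_force: [-0.6, -0.2, 0.3]
grip_width: 0.0255
grip_force: 0.0
```

Run:
```python
from rig import optics
import cv2, numpy as np
p,d=optics.grab_frame("scene"); q,e=optics.grab_frame("top")
s=np.concatenate([cv2.resize(p[120:300,180:330],(400,480)),cv2.resize(q[170:300,320:430],(400,480))],1)
cv2.imwrite("pics/g4.png",s[:,:,::-1])
```

```text
(no output)
```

View pics/g4.png

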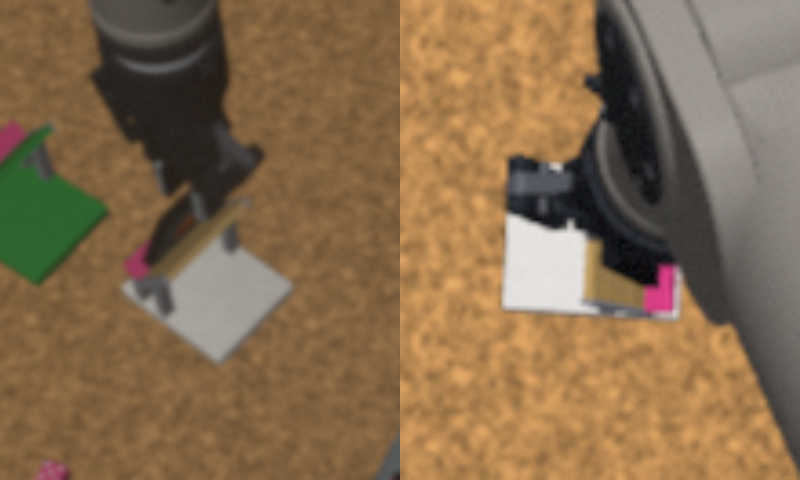

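The tile leans back towards the slope on the left finger. I'm opening further and easing it down by moving +y.

Call:
jog_arm --pt "0 0 0 0" --pt "0 0.008 0 0" --pt "0 0.008 0 0" --pt "0 0.008 0 0" --pt "0 0.008 0 0" --hand 0

```text
time_s: 10.88
tool_pos: [0.5859, -0.1083, 0.1404]
tool_rot: [0.0, 0.03, 1.0, 0.0]
ft_force: [-0.2, -0.2, 0.2]
grip_width: 0.0425
grip_force: 0.0
```

Call:
jog_arm --pt "0 0.01 0 0" --pt "0 0.01 0 0" --pt "0 0 0 0" --pt "0 0 0.01 0" --pt "0 0 0.02 0" --hand 0.3

```text
time_s: 11.5
tool_pos: [0.5857, -0.099, 0.1556]
tool_rot: [-0.0, 0.03, 1.0, 0.0]
ft_force: [1.6, 0.1, 0.6]
grip_width: 0.0556
grip_force: 0.0
```

Call:
jog_arm --pt "0 0 0.04 0" --pt "0 0 0.08 0" --pt "0 0.05 0.1 0" --pt "-0.06 0.1 0.08 0" --pt "-0.1 0.1 0.04 0"

```text
time_s: 12.12
tool_pos: [0.5179, 0.0156, 0.3215]
tool_rot: [0.003, 0.03, 1.0, 0.001]
ft_force: [-0.2, 0.7, 1.0]
grip_width: 0.0553
grip_force: 0.0
```

Call:
jog_arm --pt "0 0.1 0 0" --pt "0 0.1 0 0" --pt "0 0.1 0 0" --pt "0 0 0 0" --pt "0 0 0 0"

```text
time_s: 12.75
tool_pos: [0.5171, 0.1627, 0.3185]
tool_rot: [0.001, 0.03, 1.0, -0.0]
ft_force: [0.3, -0.6, -0.5]
grip_width: 0.0555
grip_force: 0.0
```

Run:
```python
from rig import optics
import cv2, numpy as np
from h import cloud
p,d=optics.grab_frame("scene"); q,e=optics.grab_frame("top")
s=np.concatenate([cv2.resize(p[120:300,180:330],(400,480)),cv2.resize(q[150:310,220:430],(400,480))],1)
cv2.imwrite("pics/g5.png",s[:,:,::-1])
W=cloud('top',e)
m=np.zeros((480,640),bool); m[200:270,345:410]=1
m&=(q.max(2)<70)&(W[...,2]>.03); v,u=np.nonzero(m); print(m.sum(),u.min(),u.max(),v.min(),v.max())
X=W[m]; print('lo',np.percentile(X,1,0).round(3),'hi',np.percentile(X,99,0).round(3))
b=(u>np.percentile(u,15))&(u<np.percentile(u,85)); X=X[b]; _,_,vt=np.linalg.svd(X-X.mean(0),full_matrices=False); n=vt[2]*np.sign(vt[2][2]); print(n.round(3))
```

```text
602 362 391 211 246
lo [ 0.562 -0.15   0.058] hi [ 0.622 -0.089  0.123]
[ 0.116 -0.978  0.172]
```

View pics/g5.png

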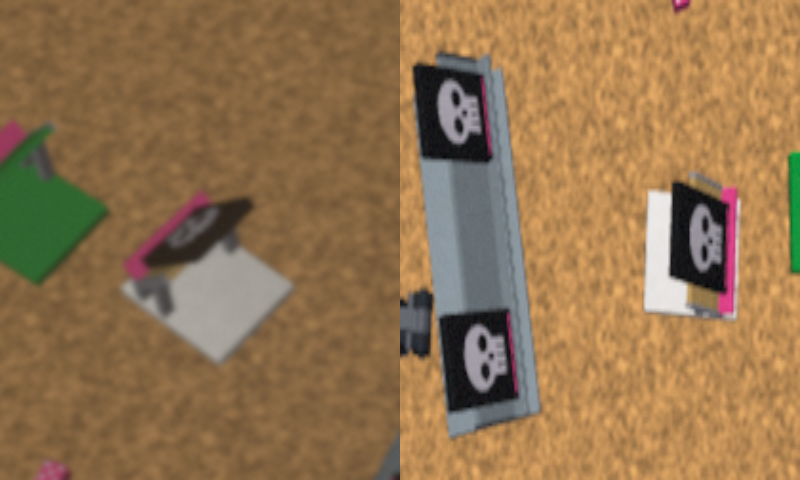

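The skull shows and stands upright on the pink-lipped easel, but it may be off-centre. I'm measuring it in the seat frame.

Run:
```python
from rig import optics
import cv2, numpy as np
from h import cloud
a=np.radians(-3.4); h=np.array([np.sin(a),-np.cos(a),0]); zz=np.array([0,0,1.]); c,s=np.cos(np.radians(50)),np.sin(np.radians(50))
X=h*c-zz*s; Z=h*s+zz*c; Y=np.cross(Z,X); S=np.array([.5915,-.1215,.084])
for n in('top','scene'):
    q,e=optics.grab_frame(n); W=cloud(n,e); L=(W-S)@np.stack([X,Y,Z],1)*1e3
    m=(abs(L[...,0])<60)&(abs(L[...,1])<45)&(L[...,2]>0)&(L[...,2]<12)&(e>0)&(q.max(2)<175)
    sat=q.max(2).astype(int)-q.min(2); m&=(sat<60)
    m=cv2.morphologyEx(m.astype(np.uint8),cv2.MORPH_OPEN,np.ones((3,3)))>0
    P=L[m]; A=np.c_[P[:,:2],np.ones(len(P))]; k=np.linalg.lstsq(A,P[:,2],rcond=None)[0]
    box=cv2.minAreaRect(P[:,:2].astype(np.float32))
    print(n,len(P),'plane',k.round(3),'rect',np.round(box[0],1),np.round(box[1],1),box[2])
```

```text
top 848 plane [0.027 0.005 4.657] rect [-4.4  0.1] [60.3 88.3] 89.99212646484375
scene 332 plane [ 0.027 -0.004  2.774] rect [-2.8  1.4] [87.5 60.4] 1.4225016832351685
```

In the seat frame the tile is centred within about 4 mm, rotated by less than 2° and flat on the slope. The neighbours look untouched, so I'm handing in.

```bash
python3 -c "
from rig import order
print(order.close_job())"
```

```text
the job is handed in; nothing more can be done
None
```

I flipped the dotted tile and set it on the pink-lipped easel, skull showing and upright. It measured about 4 mm or less off the seat point and under 2° of rotation. The other two tiles looked unmoved, and I handed the job in at about 13 s; no verdict was returned.

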